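Reseat the relay that has worked loose and try its test button

TASK

One of the plug-in relays on the control-panel plate has worked up out of its socket. With the fingertips, never pulling it up, press it gently and fully home on the plain part of its top, not on its test button; then press that same relay's test button right down, let it spring back and withdraw. Do not touch the other relays or the timer beside it, and leave the tools and spare parts on the bench where they are.

Things in the scene. Friction and masses are not known exactly. Their poses are not given: they have to be found in the camera images.
- panel: bare metal mounting plate, 170 x 270 x 3 mm, fixed; origin at the centre of its underside; y along the mounting rail, x across it towards the slotted grey duct (39 mm high). Three relays and a timer stand in a row on the rail, 48 mm apart, in any order, with the plate's axes; terminal blocks 41 mm high at both ends
- loose_socket: black socket, 74 x 38 mm, top 34 mm above the plate's underside, with the relay that has worked loose in it; origin on its centre line at the plate's underside. The relay is a white-topped box with clear sides, 40 (x) x 36 (y) x 50 mm; same make as the others but 8 to 10 mm higher, a gap and its pins showing under its base
- loose_relay (a joint): how far the loose relay is pressed in, m: starts at 0 to 0.002, grows as the relay goes straight down, 0.010 is fully home against the socket (its white top is then 84 mm above the plate's underside, level with the other relays'). It stays wherever it is left; it slides at about 5 to 6 N and stops hard when home
- loose_cover (a point): point on the loose relay's top face, in the middle of its plain part, 10 mm from the relay's centre towards the duct (+x of the plate); the plain part is 27 mm (x) x 36 mm (y) and the top may be overhung on the duct side. Moves with the relay
- loose_button_top (a point): centre of the top of the loose relay's test button: a black push button 9 mm (x) x 12 mm (y) standing 5 mm proud of the white top, 12 mm from the relay's centre away from the duct (-x of the plate). Moves with the relay and the button
- loose_button (a joint): travel of the loose relay's test button, m: 0 up, 0.003 right down (2 mm still proud of the white top); a spring returns it; it takes 1 N to start and about 3 N to press right down
- relay_1: a socket with a properly seated relay of the same make, to be left alone; origin on its centre line at the plate's underside; white top 84 mm, button top 89 mm above the plate's underside
- relay_1_button (a joint): travel of the test button of relay_1, m: 0 up, 0.003 down
- relay_2: the other socket with a properly seated relay, to be left alone; same sizes as relay_1
- relay_2_button (a joint): travel of the test button of relay_2, m: 0 up, 0.003 down
- timer: a socket with a plug-in timer, to be left alone: grey box 40 x 36 mm with a round dial on its black top, which is 98 mm (dial 105 mm) above the plate's underside, so it is the highest thing in the row though properly seated; origin on its centre line at the plate's underside
- driver_green: slim screwdriver with a green handle, 115 mm long, 10 mm thick, lying loose on the plate's front strip in front of the sockets; origin at the middle of its underside
- spare_relay: a spare relay of the same make lying loose on its side on the blue bench mat, about 55 x 40 mm, 36 mm high; origin at the middle of its underside
- side_cutters: side cutters with orange handles, 108 mm long, 10 mm thick, lying loose on the mat; origin at the middle of the underside
- clip_black: black crocodile clip, 48 mm long, 9 mm thick, lying loose on the plate's front strip; origin at the middle of the underside
- marker: marker pen, 135 mm long, 16 mm thick, lying loose on the bench behind the plate; origin at the middle of the underside

How it is judged:
On the way, in this order (a step that is already met when the one before it is completed fails the run):
1. the loose relay is pressed fully home in its socket, its test button up (value of joint loose_relay above 0.009 m and value of joint loose_button below 0.001 m), for 0.1 s.
2. the test button of that relay is pressed right down (value of joint loose_button above 0.0022 m and value of joint loose_relay above 0.009 m), for 0.05 s.
At the end, for the whole second after the job is handed in: the loose relay is home to within 1 mm, its test button has been pressed right down after that and has sprung back, the other test buttons are up, and every loose tool and part lies within 15 mm of where it was (value of joint loose_relay above 0.009 m and value of joint each of loose_button, relay_1_button, relay_2_button below 0.0008 m and distance of each of driver_green, spare_relay, side_cutters, clip_black, marker from where it was at the start of the episode below 0.015 m); the robot touches nothing.
It fails at once if the loose relay is lifted or pulled up (value of joint loose_relay below -0.0015 m).
It fails at once if the test button is pressed while its relay is not yet home (value of joint loose_button above 0.0015 m and value of joint loose_relay below 0.0085 m).
It fails at once if the relay or its socket is pressed with more than 40 N (contact force between any of the fingers, the arm and loose_socket above 40 N).
It fails at once if one of the seated relays or the timer is touched (contact force between any of the fingers, the arm and relay_1 above 1 N or contact force between any of the fingers, the arm and relay_2 above 1 N or contact force between any of the fingers, the arm and timer above 1 N).
It fails at once if a loose tool or part is shoved or lifted (distance of any of driver_green, spare_relay, side_cutters, clip_black, marker from where it was at the start of the episode above 0.015 m).
It also fails if it takes over 32 s, if anything falls off the work surface, if the arm or the gripper's body presses on something with over 40 N, if the wrist force passes 120 N, or if a joint passes its speed limit or range.

ROBOT

A 6-joint arm with a two-finger parallel gripper is mounted at the origin on a cart in front of the work surface, level with it; the furniture and walls round the work are solid. World frame = base frame: x ahead of the robot, y to its left, z up, the work surface at z = 0. Lengths are in m, angles in rad, forces in N, time in s.
With the tool pointing down it reaches from about 0.3 to 0.875 m from the base axis. Payload 6.4 kg.
Tool frame: the origin (TCP) lies on the centre line of the jaws, within the pads' length; the fingertips stand 25 mm ahead of it and the grasp point (between the pads) lies 6 mm ahead of it (ctrl.tip_reach is the distance from the TCP to the fingertips, in m); z points along the fingers, y is the line along which they close (so a half turn about z gives the same grasp; the last joint's range is limited). The gripper opens to 85 mm and grips with 20 to 120 N. Pads are 22 mm wide; open, the fingers measure 114 mm over their backs; the gripper's body (76 mm by 85 mm) begins 54 mm behind the grasp point. The pads swing forward as they close: fully open they stand 13 mm farther back than shut.
Start: joints at [0.939, 0.181, 1.607, -0, 1.354, -0.206], TCP at [0.237, 0.524, 0.256] pointing down, gripper open.
Joint ranges: [-2.99, 2.99], [-0.89, 2.07], [0.3, 2.58], [-1.14, 4.28], [0, 2.63], [-3.12, 3.12]. Speed limits (rad/s): [2.57, 2.57, 3.01, 3.14, 3.14, 3.14].

INTERFACE

Orientations are given as a unit quaternion [w, x, y, z].
In Python, from bench import ctrl gives the robot as it stands.
- The arm moves only by the tool servo_tool, never from a script. Its argument "motion" is a list that holds one entry, the list of rows, each a list of 5 numbers: the shift along the tool's x, y, z in cm, then the turn about the tool's z in degrees, then the closure, from -1 (fully open) to 1 (shut). In form: [[[dx, dy, dz, twist, claw], ...]]. A call has 1 to 5 rows; each row is the pose to reach, as a shift and turn from the pose commanded when the call began, along the tool's axes at that moment; what a row does not reach only later rows make up. A row lasts 1/10 s, in which the tool goes at most 50 mm and 8.59 degrees, less where a joint would pass 70% of its speed; a pose out of reach is approached as far as the arm can. A call with a gripper value outside its range is refused whole. The fingers move at their own pace and stop on an object; the grip force is fixed at half the most. Time passes only in rows, so rows that repeat a pose let the fingers close. It gives the time, the measured TCP pose, the force, the opening and the grip force at its end, in the units of the state.
- ctrl.get_obs(): the state, without advancing time (a new reading comes with each control period).
- ctrl.camera(name): name is "side" or "top" or "wrist"; returns a dict with "pixels" (420x560x3 uint8, red, green, blue), "depth" (420x560 float32, m along the optical axis (not along the pixel's ray), 0 where there is no reading), "fx", "fy", "cx", "cy" (pixels), "R" (3x3) and "t" (3): a world point X has camera coordinates R X + t; the wrist camera has in their place "hand_eye" (4x4, takes a point from camera to tool coordinates, whose origin is the TCP and whose axes are the flange's). Camera axes: x right, y down, z forward; pixel columns grow to the right and rows downward; lengths in m; the calibration is good to about 2 mm. A picture is of the moment at which its call begins: read the wrist's pose just before it.
- ctrl.hand_in(): hands the job in; it is judged then, once.
The state is a dict: "time_s": time; "q": joint angles; "dq": joint speeds; "joint_efforts": joint torques, N m; "eef_pos": TCP position; "eef_rot": TCP orientation; "wrist_force": force on the tool from outside, world axes, zero at the start; "torque": the same for the moment, N m; "opening": opening from 0.0 (shut) to 1.0 (fully open); "grasp_force": force on a finger pad.
Only numpy, scipy, OpenCV 4.12 (cv2) and the standard library are available. Lean on these libraries where they do the work, as an engineer would, in place of code of your own. Each camera call takes 0.05 s, during which the arm holds its last target. There are 200 camera calls.

## Working session

There is one attempt and no reset: what is moved stays moved. The work goes in short steps, Python scripts to look and compute and a tool call to move; the robot and the scene stay as the last step left them, time stands still between calls to the robot, and variables do not carry over. Pictures are saved under pics/ and viewed, at most 10 in all, crops included, and the job is handed in when it is done.

Besides the shell and the picture viewer there is one more tool, called as name(argument=value, ...) on one line, values as JSON. servo_tool: Moves the arm, as the interface text tells. Its arguments: {"type":"object","properties":{"motion":{"type":"array"}},"required":["motion"]}

```bash
mkdir -p pics; cat > h.py <<'E'
import numpy as np,cv2
from bench import ctrl
def snap(n,f):
    c=ctrl.camera(n); cv2.imwrite(f'pics/{f}.png',c['pixels'][:,:,::-1]); np.save(f'pics/{f}.npy',c,allow_pickle=True); return c
def load(f): return np.load(f'pics/{f}.npy',allow_pickle=True).item()
def cloud(c):
    v,u=np.mgrid[:420,:560]; d=c['depth']
    P=np.stack([(u-c['cx'])/c['fx']*d,(v-c['cy'])/c['fy']*d,d],-1)
    return (P-c['t'])@c['R']
E
python3 -c "
from h import *
for n in('top','side'):
    c=snap(n,n+'1'); print(n,c['R'].tolist(),c['t'],c['fx'])
print(ctrl.get_obs(),ctrl.tip_reach)"
```

```text
top [[0.022123530182639455, -0.9997133205531121, 0.009155660594877631], [-0.9845618581650875, -0.023376908257169166, -0.17346892403784048], [0.17363322510040535, -0.005176569231320396, -0.9847967842515661]] [-0.04937824  0.59815635  0.94291495] 532.6074267861204
side [[0.97986676901772, -0.1996435963083539, 0.0018839925270055372], [-0.11397775455026524, -0.567109702347011, -0.8157178782958997], [0.16392128123722766, 0.7990801085979753, -0.5784468805349322]] [-0.59135574  0.13845708  0.83473993] 405.8701119618898
{'time_s': 0.1, 'q': array([ 9.38708220e-01,  1.81469786e-01,  1.60790103e+00, -1.74409933e-05,
        1.35375486e+00, -2.06307566e-01]), 'dq': array([ 0.0010293 , -0.00154955, -0.00068897,  0.00014022,  0.00094754,
        0.00023479]), 'joint_efforts': array([-4.24403152e-04, -4.45878518e+01, -3.52240777e+01, -3.94207564e-04,
        4.22329569e-03,  8.45436404e-06]), 'eef_pos': array([0.23721888, 0.52330071, 0.25547586]), 'eef_rot': array([-3.04215064e-04,  2.11283895e-01,  9.77424436e-01, -7.03610995e-04]), 'wrist_force': array([-0.19962506,  0.28957131, -0.56108508]), 'torque': array([-0.03598285,  0.01192538,  0.0210167 ]), 'grasp_force': 0.0, 'opening': 0.9986657586325073} 0.025
```

View pics/top1.png

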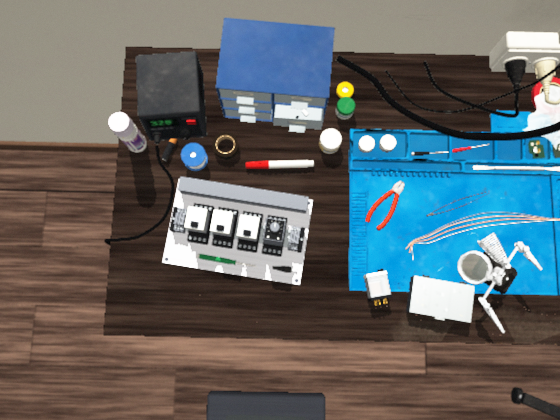

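View pics/side1.png

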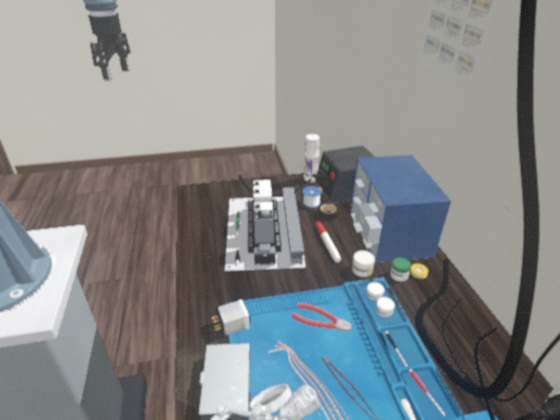

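The top view shows the plate at px (165–312, 180–283). Three relays stand at about (198,224), (223,227) and (249,231), and the timer is at (274,235). In the side view the far relay at (262,187) looks raised. I'll measure heights and enlarge the view.

```bash
python3 -c "
from h import *
c=load('top1');P=cloud(c)
r=P[175:290,155:320]
for u,v in [(200,215),(225,218),(251,222),(198,232),(274,228),(240,190),(240,270),(190,190),(300,190),(180,260),(285,275)]:
    print(u,v,np.median(P[v-1:v+2,u-1:u+2].reshape(-1,3),0).round(4))
im=c['pixels'][170:295,150:325,::-1]
cv2.imwrite('pics/tc.png',cv2.resize(im,None,fx=4.5,fy=4.5,interpolation=cv2.INTER_CUBIC))
s=load('side1')
cv2.imwrite('pics/sc.png',cv2.resize(s['pixels'][170:275,215:315,::-1],None,fx=5.5,fy=5.5,interpolation=cv2.INTER_CUBIC))
"
```

```text
200 215 [0.5885 0.114  0.085 ]
225 218 [0.5825 0.0678 0.0934]
251 222 [0.5777 0.0219 0.0846]
198 232 [0.563  0.1227 0.0419]
274 228 [ 0.5649 -0.0202  0.1048]
240 190 [0.6463 0.0472 0.0396]
240 270 [0.4966 0.0445 0.0031]
190 190 [0.6442 0.1421 0.0393]
300 190 [ 6.581e-01 -6.870e-02  3.000e-04]
180 260 [0.5131 0.1606 0.0031]
285 275 [ 0.489  -0.0425  0.0029]
```

View pics/tc.png

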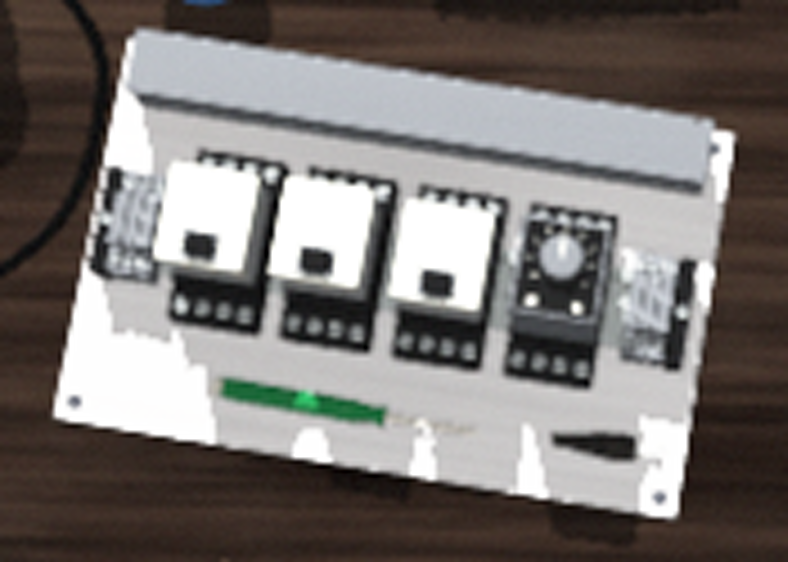

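View pics/sc.png

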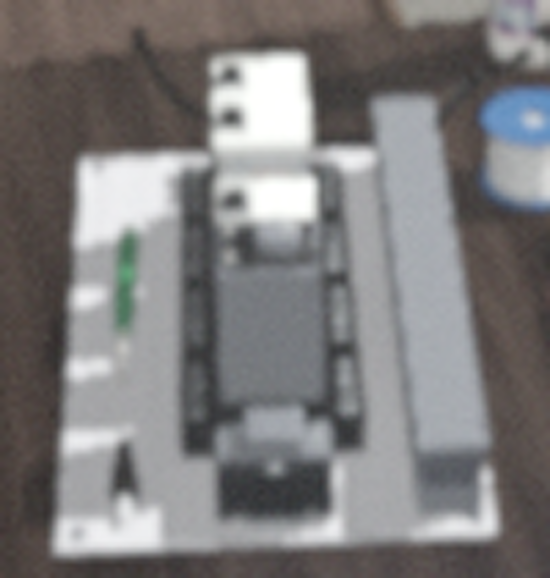

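The two crops show the middle relay, top at about (325,230) with its button at (316,260) in the top crop. Its top reads z≈0.093 against 0.085 for its neighbours, so it is the loose one. Nothing shows above it. Next I'll fit its centre and yaw.

```bash
cat >> h.py <<'E'
from scipy.spatial.transform import Rotation as Ro
def rel(target,yaw_y=None):
    o=ctrl.get_obs(); w,x,y,z=o['eef_rot']; R=Ro.from_quat([x,y,z,w])
    d=R.inv().apply(np.array(target)-o['eef_pos'])*100
    print('pos',o['eef_pos'].round(4),'d cm',d.round(2),'F',o['wrist_force'].round(2))
    if yaw_y is not None:
        M=R.as_matrix(); v=R.inv().apply(yaw_y); a=np.degrees(np.arctan2(-v[0],v[1])); print('twist',(a+90)%180-90,'toolz',M[:,2].round(4))
E
python3 -c "
from h import *
c=load('top1');P=cloud(c);g=c['pixels'].min(-1)
cs=[]
for (u0,u1,v0,v1) in [(183,213,200,236),(208,240,203,240),(234,264,207,245)]:
    m=np.zeros(g.shape,bool);m[v0:v1,u0:u1]=1
    zz=P[...,2]; m&=(zz>.079)&(zz<.098)
    n,l=cv2.connectedComponents(m.astype(np.uint8),connectivity=4);k=np.argmax(np.bincount(l.ravel())[1:])+1
    q=P[l==k]; (cx,cy),(w,h),a=cv2.minAreaRect(q[:,:2].astype(np.float32)*1000)
    mm=(l==k)&(g<90); b=P[mm]
    print(cx,cy,w,h,a,'n',len(q),'z',np.median(q[:,2]),'btn',b.mean(0).round(4),len(b)); cs.append((cx,cy))
m=(P[...,2]>.035)&(P[...,2]<.044); m[:178]=0;m[215:]=0;m[:,:170]=0;m[:,315:]=0
n,l=cv2.connectedComponents(m.astype(np.uint8));k=np.argmax(np.bincount(l.ravel())[1:])+1
print('duct',cv2.minAreaRect(P[l==k][:,:2].astype(np.float32)*1000))
d=np.subtract(cs[0],cs[2]);print('rail dir',d/np.hypot(*d),np.hypot(*d))
"
```

```text
582.7141723632812 122.93000793457031 35.653358459472656 40.38197708129883 82.23037719726562 n 441 z 0.08400836684755966 btn [0.5709 0.1238 0.0884] 29
576.0879516601562 75.78318786621094 36.5713996887207 40.2859001159668 82.56619262695312 n 438 z 0.0932282967154971 btn [0.5632 0.0762 0.0962] 16
569.4696655273438 28.261714935302734 36.05149841308594 40.490142822265625 81.92107391357422 n 440 z 0.08411828304605862 btn [0.5573 0.0289 0.0888] 30
duct ((640.0791625976562, 42.96846008300781), (249.8953857421875, 28.890344619750977), 82.10558319091797)
rail dir [0.13855495 0.99035475] 95.59028538885303
```

```bash
python3 -c "
from h import *
rel([.5861,.0743,.16],[.137,.9906,0])"
```

```text
pos [0.2372 0.5233 0.2555] d cm [-50.32 -26.47   9.57] F [-0.2   0.29 -0.56]
twist -16.521180896305253 toolz [-9.0e-04 -1.2e-03 -1.0e+00]
```

servo_tool(motion=[[[-4.4,-2.3,0,0,1],[-8.8,-4.6,0,0,1],[-13.2,-6.9,0,0,1],[-17.6,-9.2,0,0,1],[-22,-11.5,0,0,1]]])

```text
time_s: 0.6
eef_pos: [0.3909, 0.3264, 0.256]
eef_rot: [-0.0, 0.211, 0.977, -0.0]
wrist_force: [0.3, 0.8, 0.2]
opening: 0.139
grasp_force: 0.0
```

servo_tool(motion=[[[-4.4,-2.3,0,0,1],[-8.8,-4.6,0,0,1],[-13.2,-6.9,0,0,1],[-17.6,-9.2,0,0,1],[-22,-11.5,0,0,1]]])

```text
time_s: 1.1
eef_pos: [0.5439, 0.1306, 0.256]
eef_rot: [-0.0, 0.211, 0.977, 0.0]
wrist_force: [-0.1, 0.8, -0.6]
opening: 0.001
grasp_force: 0.0
```

servo_tool(motion=[[[-3,-1.5,0,-4,1],[-6,-3.2,0,-8,1],[-6.3,-3.4,0,-12,1],[-6.3,-3.4,0,-16.5,1],[-6.3,-3.4,0,-16.5,1]]])

```text
time_s: 1.6
eef_pos: [0.5864, 0.075, 0.2556]
eef_rot: [-0.001, 0.069, 0.998, 0.0]
wrist_force: [0.4, 0.3, -0.2]
opening: 0.001
grasp_force: 0.0
```

```bash
python3 -c "
from h import *
rel([.5861,.0743,.16],[.137,.9906,0])
snap('wrist','w1');print(ctrl.get_obs()['opening'])"
```

```text
pos [0.5864 0.075  0.2556] d cm [ 0.   -0.08  9.56] F [ 0.35  0.25 -0.17]
twist -0.032285564849104276 toolz [-1.3e-03  2.0e-04 -1.0e+00]
0.002401270946652848
```

View pics/w1.png

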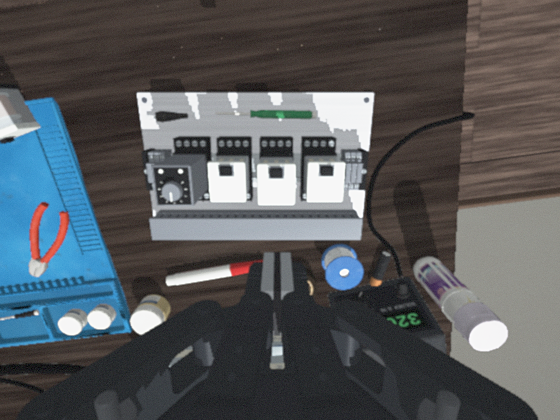

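The wrist view shows the closed fingertips at about (277,260), lined up with the loose middle relay at (276,185) and its button at (276,172). Alignment is good, so I'll descend.

servo_tool(motion=[[[0,-0.1,4,0,1],[0,-0.1,8,0,1],[0,-0.1,11,0,1],[0,-0.1,12.5,0,1],[0,-0.1,12.7,0,1]]])

```text
time_s: 2.15
eef_pos: [0.5849, 0.0749, 0.1272]
eef_rot: [-0.002, 0.069, 0.998, 0.0]
wrist_force: [0.1, 0.1, -0.2]
opening: 0.001
grasp_force: 0.0
```

```bash
python3 -c "
from h import *
rel([.5861,.0743,.109],[.137,.9906,0])
c=snap('side','s2');P=cloud(c)
cv2.imwrite('pics/sc2.png',cv2.resize(c['pixels'][130:250,205:325,::-1],None,fx=5,fy=5,interpolation=cv2.INTER_CUBIC))"
```

```text
pos [0.5849 0.0749 0.1272] d cm [-0.13 -0.04  1.82] F [ 0.11  0.11 -0.21]
twist -0.05801768279209796 toolz [-4.1e-03  3.0e-04 -1.0e+00]
```

View pics/sc2.png

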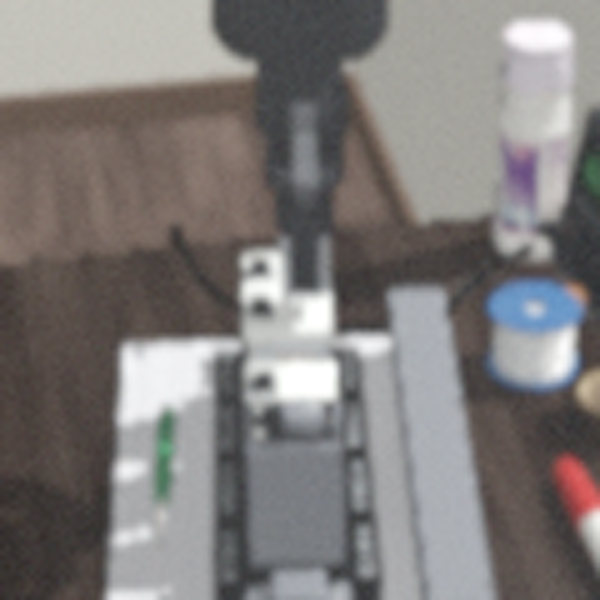

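The fingertips (about (305,290) in the crop) sit above the plain part, clear of the button at (263,308). Now I'll press in small steps.

servo_tool(motion=[[[-0.1,0,0.3,0,1],[-0.1,0,0.6,0,1],[-0.1,0,0.75,0,1],[-0.1,0,0.9,0,1],[-0.1,0,1.0,0,1]]])

```text
time_s: 2.7
eef_pos: [0.5875, 0.0743, 0.1196]
eef_rot: [0.0, 0.069, 0.998, -0.0]
wrist_force: [-0.9, 0.1, 1.0]
opening: -0.001
grasp_force: 0.0
```

servo_tool(motion=[[[0,0,0.1,0,1],[0,0,0.2,0,1],[0,0,0.2,0,1]]])

```text
time_s: 3.0
eef_pos: [0.5875, 0.0743, 0.1177]
eef_rot: [0.0, 0.069, 0.998, -0.0]
wrist_force: [-1.1, -0.2, 3.9]
opening: 0.006
grasp_force: 1.9
```

servo_tool(motion=[[[0,0,0.1,0,1],[0,0,0.2,0,1],[0,0,0.3,0,1],[0,0,0.3,0,1]]])

```text
time_s: 3.4
eef_pos: [0.5875, 0.0743, 0.1146]
eef_rot: [0.0, 0.069, 0.998, -0.0]
wrist_force: [-1.7, 0.1, 4.2]
opening: -0.003
grasp_force: 2.2
```

servo_tool(motion=[[[0,0,0.1,0,1],[0,0,0.2,0,1],[0,0,0.3,0,1],[0,0,0.3,0,1]]])

```text
time_s: 3.8
eef_pos: [0.5875, 0.0744, 0.1115]
eef_rot: [0.0, 0.069, 0.998, -0.0]
wrist_force: [-0.7, -0.8, 3.6]
opening: 0.002
grasp_force: 2.1
```

servo_tool(motion=[[[0,0,0.05,0,1],[0,0,0.1,0,1],[0,0,0.15,0,1],[0,0,0.15,0,1]]])

```text
time_s: 4.2
eef_pos: [0.5875, 0.0743, 0.11]
eef_rot: [0.0, 0.069, 0.998, -0.0]
wrist_force: [-2.0, -0.8, 5.3]
opening: 0.001
grasp_force: 2.3
```

servo_tool(motion=[[[0,0,0.05,0,1],[0,0,0.05,0,1]]])

```text
time_s: 4.4
eef_pos: [0.5875, 0.0743, 0.1095]
eef_rot: [0.0, 0.069, 0.998, -0.0]
wrist_force: [-2.0, 0.3, 5.0]
opening: -0.002
grasp_force: 2.4
```

servo_tool(motion=[[[0,0,0.03,0,1],[0,0,0.03,0,1]]])

```text
time_s: 4.6
eef_pos: [0.5875, 0.0743, 0.1092]
eef_rot: [0.0, 0.069, 0.998, -0.0]
wrist_force: [-1.0, -0.7, 4.7]
opening: -0.002
grasp_force: 2.4
```

servo_tool(motion=[[[0,0,0.03,0,1],[0,0,0.03,0,1]]])

```text
time_s: 4.8
eef_pos: [0.5875, 0.0743, 0.1091]
eef_rot: [0.0, 0.069, 0.998, -0.0]
wrist_force: [-2.5, 1.1, 6.7]
opening: 0.001
grasp_force: 3.2
```

servo_tool(motion=[[[0,0,0.03,0,1],[0,0,0.03,0,1]]])

```text
time_s: 5.0
eef_pos: [0.5875, 0.0743, 0.109]
eef_rot: [0.0, 0.069, 0.998, -0.0]
wrist_force: [-2.9, 0.0, 8.6]
opening: 0.005
grasp_force: 4.2
```

servo_tool(motion=[[[0,0,0.03,0,1],[0,0,0.03,0,1]]])

```text
time_s: 5.2
eef_pos: [0.5876, 0.0743, 0.109]
eef_rot: [0.0, 0.069, 0.998, -0.0]
wrist_force: [-4.3, 0.5, 10.0]
opening: 0.001
grasp_force: 5.1
```

The TCP has stopped at z = 0.109 and the force is rising, so the relay is home. I'll lift clear and check.

servo_tool(motion=[[[0,0,-0.3,0,1],[0,0,-1,0,1],[0,0,-1.7,0,1],[0,0,-1.7,0,1]]])

```text
time_s: 5.6
eef_pos: [0.5882, 0.0743, 0.1263]
eef_rot: [0.001, 0.069, 0.998, 0.0]
wrist_force: [0.3, 0.0, -0.3]
opening: 0.0
grasp_force: 0.0
```

```bash
python3 -c "
from h import *
rel([.5643,.0773,.126],[.137,.9906,0])
c=snap('side','s3');P=cloud(c);Z=P[...,2]
for n,x,y in (('r1',.5827,.1229),('loose',.5762,.0757),('r2',.5695,.0283)):
    for dx in (-1,):
        m=(np.hypot(P[...,0]-x+.0,P[...,1]-y)<.012)&(Z>.075)&(Z<.0975);print(n,m.sum(),np.median(Z[m]))
cv2.imwrite('pics/sc3.png',cv2.resize(c['pixels'][130:250,205:325,::-1],None,fx=5,fy=5,interpolation=cv2.INTER_CUBIC))"
```

```text
pos [0.5882 0.0743 0.1263] d cm [ 2.41 -0.03  0.03] F [ 0.31  0.05 -0.31]
twist -0.020903229298667725 toolz [ 2.2e-03 -1.0e-04 -1.0e+00]
r1 27 0.0828145690904824
loose 44 0.08262835675723987
r2 55 0.08315441533560254
```

View pics/sc3.png

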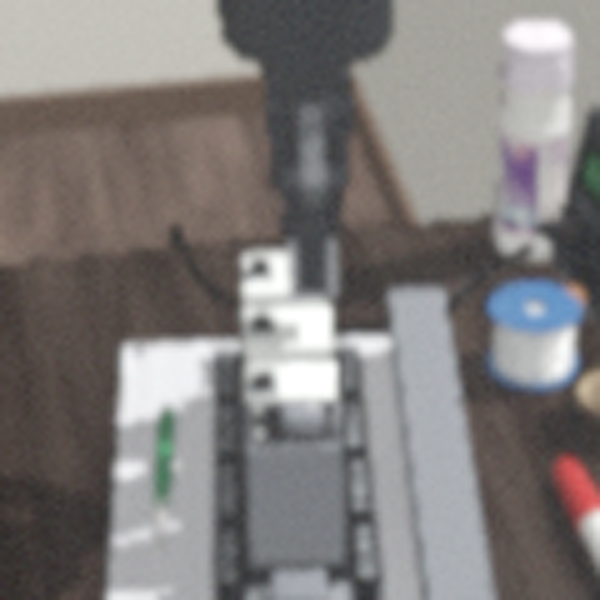

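The relay (about (288,328) in the crop) is now level with its neighbours. Next I'll move over the button and press it: contact should come at TCP z ≈ 0.114, and fully down at 0.111.

servo_tool(motion=[[[1.2,0,0,0,1],[2.4,0,0,0,1],[2.4,0,0.6,0,1],[2.4,0,1.0,0,1],[2.4,0,1.0,0,1]]])

```text
time_s: 6.15
eef_pos: [0.5637, 0.0776, 0.1142]
eef_rot: [-0.0, 0.069, 0.998, 0.0]
wrist_force: [-0.0, -0.2, -1.0]
opening: 0.003
grasp_force: 0.0
```

servo_tool(motion=[[[0,0,0.1,0,1],[0,0,0.2,0,1],[0,0,0.3,0,1],[0,0,0.3,0,1]]])

```text
time_s: 6.55
eef_pos: [0.564, 0.0775, 0.1123]
eef_rot: [0.0, 0.069, 0.998, -0.0]
wrist_force: [-0.6, -0.3, 2.0]
opening: -0.004
grasp_force: 1.0
```

servo_tool(motion=[[[0,0,0.05,0,1],[0,0,0.1,0,1],[0,0,0.1,0,1]]])

```text
time_s: 6.85
eef_pos: [0.564, 0.0776, 0.1113]
eef_rot: [0.0, 0.069, 0.998, -0.0]
wrist_force: [-0.2, -0.3, 2.9]
opening: -0.003
grasp_force: 1.4
```

servo_tool(motion=[[[0,0,0.04,0,1],[0,0,0.07,0,1],[0,0,0.07,0,1]]])

```text
time_s: 7.15
eef_pos: [0.564, 0.0776, 0.111]
eef_rot: [0.0, 0.069, 0.998, -0.0]
wrist_force: [-0.4, -1.3, 6.1]
opening: 0.001
grasp_force: 2.8
```

servo_tool(motion=[[[0,0,0.05,0,1],[0,0,0.05,0,1]]])

```text
time_s: 7.35
eef_pos: [0.564, 0.0776, 0.1109]
eef_rot: [0.0, 0.069, 0.998, -0.0]
wrist_force: [-2.7, -0.9, 9.4]
opening: 0.0
grasp_force: 4.3
```

servo_tool(motion=[[[0,0,-0.5,0,1],[0,0,-2,0,1],[0,0,-5,0,1],[0,0,-9,0,1],[0,0,-12,0,1]]])

```text
time_s: 7.85
eef_pos: [0.5637, 0.0778, 0.2326]
eef_rot: [0.001, 0.069, 0.998, 0.0]
wrist_force: [0.9, 0.2, 0.3]
opening: -0.003
grasp_force: 0.0
```

servo_tool(motion=[[[0,0,0,0,1],[0,0,0,0,1],[0,0,0,0,1]]])

```text
time_s: 8.15
eef_pos: [0.5626, 0.0778, 0.2287]
eef_rot: [-0.001, 0.069, 0.998, 0.0]
wrist_force: [-0.3, -0.7, -0.0]
opening: -0.001
grasp_force: 0.0
```

```bash
python3 -c "
from h import *
c=snap('side','s4')
cv2.imwrite('pics/sc4.png',cv2.resize(c['pixels'][150:270,205:325,::-1],None,fx=5,fy=5,interpolation=cv2.INTER_CUBIC))"
```

```text
(no output)
```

View pics/sc4.png

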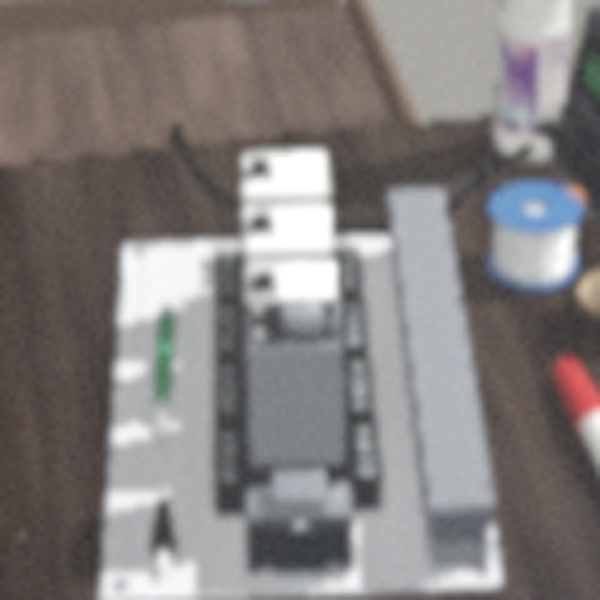

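All three relays are level at about (290,170), (290,225) and (290,280), with their buttons up. The arm is clear and the tools have not moved.

```bash
python3 -c "
from bench import ctrl
print(ctrl.hand_in())"
```

```text
the job is handed in; nothing more can be done
None
```

I pressed the loose relay (the middle of the three) fully home, pressed its test button right down and let it spring back, then withdrew the arm and handed the job in at about 8 s; no verdict came back.

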